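# Set the light stand to its mark and lock the cam lever, column in hand

## Robot

A 6-joint arm with a two-finger parallel gripper is mounted at the origin on the work surface; the furniture and walls round the work are solid. World frame = base frame: x ahead of the robot, y to its left, z up, the work surface at z = 0. Lengths are in mm, angles in rad, forces in N, time in s.
With the tool pointing down it reaches from about 300 to 875 mm from the base axis. Payload 6.4 kg.
Tool frame: the origin (TCP) lies at the very end of the fingers, on their centre line; the grasp point (between the pads) lies 19 mm behind it (env.grip_point_offset is the distance from the TCP to the grasp point, in mm); z points along the fingers, y is the line along which they close (so a half turn about z gives the same grasp; the last joint's range is limited). The gripper opens to 85 mm and grips with 20 to 120 N. Pads are 22 mm wide; open, the fingers measure 114 mm over their backs; the gripper's body (76 mm by 85 mm) begins 54 mm behind the grasp point. The pads swing forward as they close: fully open they stand 13 mm farther back than shut.
Start: joints at [1.023, 0.181, 1.607, -0, 1.354, -0.206], TCP at [192.719, 541.757, 209.288] pointing down, gripper open.
Joint ranges: [-2.99, 2.99], [-0.89, 2.07], [0.3, 2.58], [-1.14, 4.28], [0, 2.63], [-3.12, 3.12]. Speed limits (rad/s): [2.57, 2.57, 3.01, 3.14, 3.14, 3.14].

## Interface

Orientations are given as a 3x3 rotation matrix whose columns are the frame's x, y, z axes.
In Python, from rig import env, vision, workorder, trace gives the robot as it stands.
- The arm moves only by the tool arm_command, never from a script. Its argument "commands" is a list of rows, each a list of 3 entries, a list of its own where there are three numbers: the shift along the world's x, y, z in units of 100 mm (1.0 is 100 mm), then the turn, a rotation vector about the world's x, y, z in units of 90 degrees (1.0 is 90 degrees), then the opening, from -1 (shut) to 1 (fully open). In form: [[[dx, dy, dz], [ax, ay, az], fingers], ...]. A call has 1 to 8 rows; each row is the pose to reach, as a shift and turn from the pose commanded when the call began; what a row does not reach only later rows make up. A row lasts 1/8 s, in which the tool goes at most 62.5 mm and 10.7 degrees, less where a joint would pass 70% of its speed; a pose out of reach is approached as far as the arm can. A call with a number of a shift or a turn outside -1 to 1 is refused whole. A call with a gripper value outside its range is refused whole. The fingers move at their own pace and stop on an object; the grip force is fixed at half the most. Time passes only in rows, so rows that repeat a pose let the fingers close. It gives the time, the measured TCP pose, the force, the opening and the grip force at its end, in the units of the state.
- env.observe(): the state, without advancing time (a new reading comes with each control period).
- vision.grab_frame(name): name is "side" or "top"; returns a dict with "image" (480x640x3 uint8, blue, green, red), "depth" (480x640 float32, mm along the optical axis (not along the pixel's ray), 0 where there is no reading), "fx", "fy", "cx", "cy" (pixels), "distortion" ([k1, k2, p1, p2, k3] as OpenCV has them; the pictures are not rectified), "R" (3x3) and "t" (3): a world point X has camera coordinates R X + t. Camera axes: x right, y down, z forward; pixel columns grow to the right and rows downward; lengths in mm; the calibration is good to about 2 mm. A picture is of the moment at which its call begins.
- workorder.close_job(): hands the job in; it is judged then, once.
Trained networks look in the newest picture that a camera, given by its name, has taken for a name from the list of things; names that differ only in an ending like _2 or _b are one class to them, and where a whole thing is asked for, a point or a joint stands for the part that bears it (a point fixed in the world has none). Each returns a list of dicts, best first, with "score" (0 to 1); they miss things now and then, are a little off and sometimes report something else, mostly with a low value. They report only what shows in the picture. A call takes as long as a camera call. They do not tell look-alikes from the thing itself.
- trace(target, camera): "pixels" (480x640 bool, what is visible of it) and "extent" ([centre column, centre row, width, height] in pixels, round what is visible of it).
The state is a dict: "clock": time; "q": joint angles; "dq": joint speeds; "joint_efforts": joint torques, N m; "tcp_pos": TCP position; "orientation": TCP orientation; "ft_force": force on the tool from outside, world axes, zero at the start; "wrist_torque": the same for the moment, N m; "opening": finger opening in mm; "finger_force": force on a finger pad.
Only numpy, scipy, OpenCV 4.12 (cv2) and the standard library are available. Lean on these libraries where they do the work, as an engineer would, in place of code of your own. Each camera call takes 0.05 s, during which the arm holds its last target. There are 200 camera calls.

## Task

I am about to screw the little light panel on to the desk stand. Grip the black head of the stand's sprung column and push it down until the red band is level with the top edge of the collar, then, without letting go of the head or letting the column move, swing the cam lever clockwise (seen from above) until it is fully closed: the side of a finger that grips the head can sweep it round as you turn the wrist. Finish still gripping the head at that height with the lever closed, and leave the light panel, mouse and spectacles undisturbed.

Things in the scene. Friction and masses are not known exactly. Their poses are not given: they have to be found in the camera images.
- stand: desk stand for a small light, standing on the desk and too heavy to shift: round black foot 116 mm across and 18 mm high, black upright tube 29 mm across, black collar 41 mm across whose flat top edge is 104 mm above the desk. Origin: centre of the foot's underside, on the column's axis; z up; the lever points along the stand's +y axis when fully open
- collar_top (a point): centre of the collar's top edge, on the column's axis, 104 mm above the desk
- column: bright round column 22 mm across that slides up and down in the stand and turns freely about its upright axis; on top a knurled black round head, 30 mm across and 30 mm high, with a thin screw stud 10 mm long above it. The head's underside is 12 mm above the middle of the red band. Origin: on the axis, inside the collar
- head (a point): centre of the black head, where it is to be gripped, 15 mm above its underside; about 176 mm above the desk at the start and 131 mm when the column is at its mark
- red_band (a point): middle of the red band painted round the column, 8 mm high; it is 45 mm above the collar's top edge at the start and must come level with that edge
- lift (a joint): slide of the column, m: 0 = fully up (the start), grows as it is pushed down, 0.045 = middle of the red band level with the collar's top edge, 0.056 = bottom stop. A spring pushes the column up, net 3 N at the top and 6 N at the mark, while the lever is open
- cam_lever (a joint): angle of the cam lever about an upright axis 3 mm beside the column's (an eccentric ring), rad: 0 to 0.2 at the start (0 = fully open, pointing along the stand's +y), grows as the lever is swung clockwise seen from above, 0.95 = fully closed, at its stop. It takes 0.15 N m at first and about 0.3 N m from 0.5 on, where it clamps the column; it stays where it is left
- lever_blade (a point): middle of the lever's upright blade, 42 mm from the column's axis: metal with a red outer end, standing radially, 7.5 mm thick (red end 11), from 20 to 64 mm from the axis and 88 to 132 mm above the desk, so it rises 28 mm above the collar beside the head. A finger on the head, on the anticlockwise side of the blade, pushes it as the hand turns clockwise about the column
- light_panel: small light panel lying face up, black with a white face, 82 x 128 x 18 mm, origin under its centre; leave alone
- mouse: black computer mouse, 109 x 68 x 35 mm, origin under its centre; leave alone
- spectacles: folded brown spectacles, 42 x 138 x 14 mm, origin under their centre; leave alone
Not all that is in view belongs to the job. Of the things that look like the stand, the larger one is meant.

How it is judged:
By the outcome, as a careful person would: the job done as asked, in the order asked, and still so for the second after the job is handed in, while the arm keeps its last pose, push and grip.
It also fails if it takes over 45 s, if anything falls off the work surface, if the arm or the gripper's body presses on something with over 40 N, if the wrist force passes 120 N, or if a joint passes its speed limit or range.

## Working session

There is one attempt and no reset: what is moved stays moved. The work goes in short steps, Python scripts to look and compute and a tool call to move; the robot and the scene stay as the last step left them, time stands still between calls to the robot, and variables do not carry over. Pictures are saved under pics/ and viewed, at most 10 in all, crops included, and the job is handed in when it is done.

Besides the shell and the picture viewer there is one more tool, called by a JSON object that holds its "method" and its "body", one argument or row to a line. arm_command: Moves the arm, as the interface text tells. Its arguments: {"type":"object","properties":{"commands":{"type":"array","items":{"type":"array"}}},"required":["commands"]}

```bash
mkdir -p pics; cat > h.py <<'E'
import numpy as np, cv2
from rig import env, vision, workorder, trace
def K(f): return np.array([[f['fx'],0,f['cx']],[0,f['fy'],f['cy']],[0,0,1.]]), np.array(f['distortion'],float)
def world(f,uv,d):
    k,D=K(f); n=cv2.undistortPoints(np.float64(uv).reshape(-1,1,2),k,D).reshape(-1,2)
    c=np.c_[n,np.ones(len(n))]*np.reshape(d,(-1,1))
    return (c-f['t'])@np.array(f['R'])
def pix(f,X):
    k,D=K(f); return cv2.projectPoints(np.float64(X).reshape(-1,1,3),cv2.Rodrigues(np.array(f['R']))[0],np.float64(f['t']),k,D)[0].reshape(-1,2)
def cloud(f,m):
    m=m&(f['depth']>0); v,u=np.nonzero(m); return world(f,np.c_[u,v],f['depth'][v,u]),np.c_[u,v]
E
python3 - <<'E'
from h import *
F={}
for c in('side','top'):
    f=vision.grab_frame(c); F[c]=f; cv2.imwrite(f'pics/{c}0.png',f['image'])
    print(c,'cam at',(-np.array(f['R']).T@f['t']).round())
    for n in('stand','column','cam_lever','light_panel','mouse','spectacles'):
        for r in trace(n,c)[:3]:
            P,_=cloud(f,r['pixels']); 
            print(n,round(r['score'],2),np.round(r['extent']),len(P),np.median(P,0).round() if len(P) else '',P[:,2].max().round() if len(P) else '')
print(env.observe()['orientation'], env.observe()['opening'])
E
```

```text
side cam at [ 153. -584.  756.]
stand 0.83 [333. 261.  48.  94.] 2233 [449.  11.  20.] 444.0
stand 0.64 [378. 322.  43.  72.] 1881 [ 476. -151.   13.] 154.0
column 0.94 [332. 232.  16.  42.] 513 [450.  15. 168.] 203.0
column 0.87 [386. 301.  14.  30.] 328 [ 479. -149.  128.] 154.0
cam_lever 0.66 [384. 319.  18.  15.] 99 [ 470. -153.   72.] 78.0
cam_lever 0.6 [331. 257.  26.  17.] 117 [438.   7.  96.] 100.0
light_panel 0.53 [274. 211.  10.  12.] 109 [433. 299.  16.] 530.0
mouse 0.62 [349. 404.  40.  60.] 1234 [ 362. -253.   31.] 398.0
top cam at [ 245.   51. 1039.]
stand 0.82 [403. 209.  42.  41.] 1298 [ 478. -135.   12.] 151.0
stand 0.59 [330. 223.  54.  54.] 2259 [446.  27.  15.] 202.0
column 0.88 [332. 207.  17.  19.] 258 [451.  25. 191.] 202.0
column 0.53 [414. 199.  17.  15.] 168 [ 482. -141.  141.] 151.0
cam_lever 0.76 [321. 214.  40.  34.] 212 [468.  58. 113.] 135.0
cam_lever 0.44 [402. 203.  26.  21.] 131 [ 496. -115.   86.] 101.0
light_panel 0.97 [185. 248.  69.  50.] 2331 [390. 333.  15.] 23.0
mouse 0.62 [451. 271.  45.  54.] 1406 [ 350. -236.   29.] 37.0
spectacles 0.95 [261. 256.  54.  18.] 735 [382. 177.   3.] 16.0
[[-9.42156406e-01  3.35173546e-01  2.14987629e-05]
 [ 3.35173547e-01  9.42156405e-01  4.55734267e-05]
 [-4.98019007e-06  5.01431125e-05 -9.99999999e-01]] 85.65202754288336
```

```bash
python3 - <<'E'
import cv2,numpy as np
t=cv2.imread('pics/top0.png'); s=cv2.imread('pics/side0.png')
a=cv2.resize(t[170:270,280:380],(400,400),interpolation=cv2.INTER_CUBIC)
b=cv2.resize(s[195:320,270:395],(400,400),interpolation=cv2.INTER_CUBIC)
cv2.imwrite('pics/crop1.png',np.hstack([a,b]))
E
python3 - <<'E'
from h import *
for c in('side','top'):
    f=vision.grab_frame(c)
    for n in('column','cam_lever','stand'):
        for r in trace(n,c)[:2]:
            P,uv=cloud(f,r['pixels'])
            if abs(np.median(P[:,1])-20)>60: continue
            print(c,n)
            if n=='column':
                for lo,hi in((146,155),(160,185),(188,194),(194,210)):
                    Q=P[(P[:,2]>lo)&(P[:,2]<hi)]
                    if len(Q): print(lo,hi,len(Q),Q.mean(0).round(1),Q.min(0).round(1),Q.max(0).round(1))
            if n=='cam_lever':
                Q=P[(P[:,2]>80)&(P[:,2]<140)]; h=np.array([451,27.])
                hsv=cv2.cvtColor(f['image'],cv2.COLOR_BGR2HSV)[uv[:,1],uv[:,0]]
                red=(hsv[:,1]>130)&((hsv[:,0]<10)|(hsv[:,0]>170))
                print(len(P),'red',red.sum(),P[red].mean(0) if red.any() else '')
                Q=P[(P[:,2]>115)]; print(Q.round().astype(int)[::6].tolist())
            if n=='stand':
                Q=P[(P[:,2]>14)&(P[:,2]<22)]; print('foot',Q.min(0).round(),Q.max(0).round(),len(Q)); Q=P[(P[:,2]>100)&(P[:,2]<108)]; print('collar',Q.mean(0).round(),len(Q))
E
```

```text
side column
146 155 37 [449.6  15.4 151.2] [442.3  10.5 146.8] [460.7  25.4 155. ]
160 185 133 [447.9  13.1 174.2] [437.3   6.5 162.3] [465.7  32.1 184.9]
188 194 104 [452.   19.6 191.6] [439.    7.1 188.2] [466.8  36.2 194. ]
194 210 23 [452.4  20.6 197.6] [443.4   9.7 194. ] [462.   32.3 201.9]
side cam_lever
97 red 0 
[]
side stand
foot [416. -31.  14.] [504.  71.  22.] 661
collar [450.  16. 104.] 132
top column
160 185 40 [444.5  26.  173.5] [441.1  11.3 161.3] [457.8  39.1 184.5]
188 194 174 [456.1  24.1 191. ] [441.5   9.9 188.1] [470.4  37.7 193.9]
194 210 20 [455.4  22.1 197.9] [444.5  12.2 194. ] [467.2  30.4 202.6]
top cam_lever
223 red 47 [477.44906896  76.04500804 120.98001251]
[[485, 80, 126], [482, 74, 130], [481, 72, 127], [478, 74, 131], [477, 78, 129], [476, 66, 131], [475, 74, 127], [476, 62, 127], [473, 70, 129], [473, 58, 129], [471, 66, 128], [470, 54, 132], [469, 60, 129], [469, 64, 121], [467, 52, 130], [466, 56, 126], [465, 56, 120], [464, 54, 115], [462, 46, 119]]
top stand
foot [402. -28.  14.] [505.  76.  22.] 558
collar [451.  29. 103.] 158
```

View pics/top0.png

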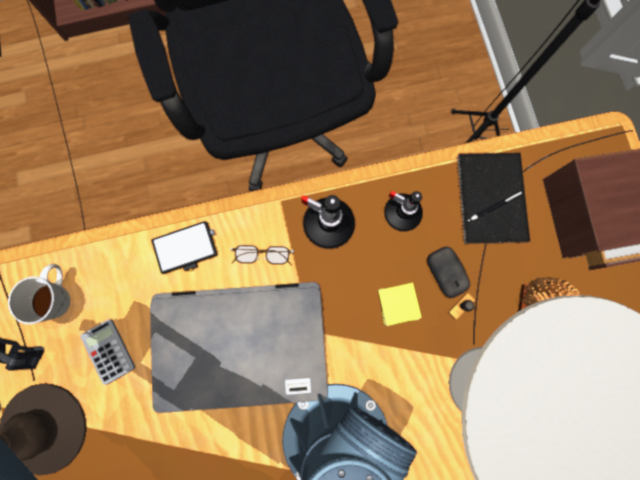

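View pics/crop1.png

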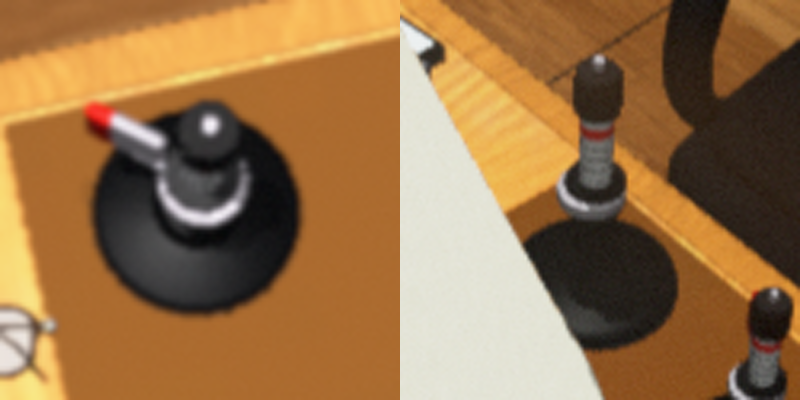

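View pics/side0.png

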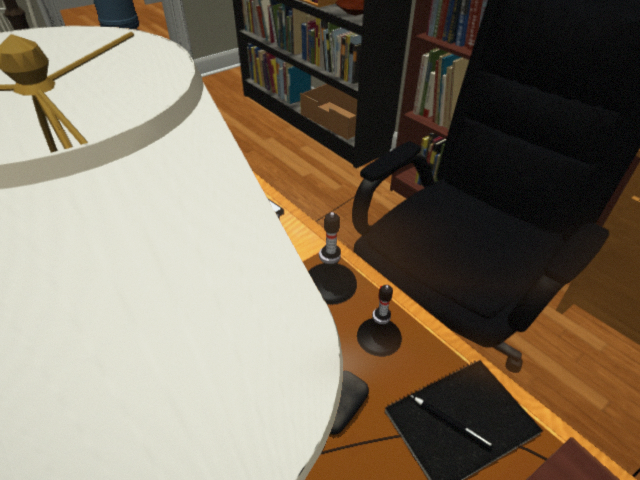

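The top view shows the larger stand at about (330,220). Its head is at (332,205) and the lever's red end at (308,201). The smaller look-alike is at (404,209). The panel (185,247), spectacles (261,254) and mouse (449,271) are all clear of it. In the side view the larger head is at (332,223), with the red band just below it. The column axis is near (454.5, 23.5) and the lever's azimuth is about 65°.

{"method": "arm_command", "body": {
  "commands": [
    [[0.1, -0.2, 0.6], [0, 0, 0.1], 1],
    [[0.4, -0.7, 0.9], [0, 0, 0.15], 1],
    [[0.5, -1, 0.9], [0, 0, 0.15], 1],
    [[0.5, -1, 0.9], [0, 0, 0.15], 1]
  ]
}}

```text
clock: 1.6
tcp_pos: [243.7, 440.5, 300.2]
orientation: [[-0.994, 0.109, 0.001], [0.109, 0.994, 0.001], [-0.001, 0.001, -1.0]]
ft_force: [-1.2, 0.5, -0.4]
opening: 85.6
finger_force: 0.0
```

{"method": "arm_command", "body": {
  "commands": [
    [[0.25, -0.5, 0], [0, 0, 0.1], 1],
    [[0.5, -1, 0], [0, 0, 0.15], 1],
    [[0.5, -1, 0], [0, 0, 0.15], 1]
  ]
}}

```text
clock: 1.98
tcp_pos: [294.0, 340.0, 299.1]
orientation: [[-0.992, -0.126, 0.0], [-0.126, 0.992, -0.0], [-0.0, -0.0, -1.0]]
ft_force: [0.6, 0.7, 0.7]
opening: 85.6
finger_force: 0.0
```

{"method": "arm_command", "body": {
  "commands": [
    [[0.25, -0.5, 0], [0, 0, 0.1], 1],
    [[0.5, -1, 0], [0, 0, 0.15], 1],
    [[0.5, -1, 0], [0, 0, 0.15], 1]
  ]
}}

```text
clock: 2.35
tcp_pos: [344.2, 240.0, 299.1]
orientation: [[-0.936, -0.353, 0.0], [-0.353, 0.936, -0.0], [0.0, -0.0, -1.0]]
ft_force: [-1.2, 0.4, 0.6]
opening: 85.5
finger_force: 0.0
```

{"method": "arm_command", "body": {
  "commands": [
    [[0.25, -0.5, 0], [0, 0, 0.1], 1],
    [[0.5, -1, 0], [0, 0, 0.16], 1],
    [[0.5, -1, 0], [0, 0, 0.16], 1],
    [[0.5, -1, 0], [0, 0, 0.16], 1]
  ]
}}

```text
clock: 2.85
tcp_pos: [392.4, 143.2, 299.1]
orientation: [[-0.816, -0.577, -0.001], [-0.577, 0.816, 0.001], [0.0, 0.001, -1.0]]
ft_force: [-1.0, -0.4, -0.7]
opening: 85.5
finger_force: 0.0
```

```bash
python3 - <<'E'
from h import *
from scipy.optimize import least_squares
F={c:vision.grab_frame(c) for c in('top','side')}
I={c:cv2.imread(f'pics/{c}0.png') for c in F}
# bright stud spot, subpixel
obs={}
for c,(u,v) in dict(top=(332,201),side=(332,214)).items():
    g=cv2.cvtColor(I[c],cv2.COLOR_BGR2GRAY)[v-4:v+5,u-4:u+5].astype(float)
    w=np.clip(g-120,0,None); yy,xx=np.mgrid[v-4:v+5,u-4:u+5]; obs[c]=np.array([(w*xx).sum(),(w*yy).sum()])/w.sum()
r=least_squares(lambda X:np.r_[pix(F['top'],X)[0]-obs['top'],pix(F['side'],X)[0]-obs['side']],[454,23,198])
print('stud',obs,r.x.round(1),r.fun.round(2))
# red lever end from top, at blade top z~130 and red band from side
for c in F:
    h=cv2.cvtColor(I[c],cv2.COLOR_BGR2HSV); m=(h[...,1]>140)&((h[...,0]<8)|(h[...,0]>172))&(h[...,2]>70)
    n,l,s,ce=cv2.connectedComponentsWithStats(m.astype(np.uint8))
    print(c,[(s[i].tolist(),ce[i].round(1).tolist()) for i in range(1,n) if s[i,4]>4 and 290<ce[i][0]<420 and 190<ce[i][1]<320])
a=r.x[:2]
for az in (58,62,66,70):
    d=np.array([np.cos(np.radians(az)),np.sin(np.radians(az))])
    print(az,pix(F['top'],[[*(a+d*58),125],[*(a+d*64),132],[*(a+d*50),132],[*(a+d*25),132]]).round(1).tolist())
print('foot proj',[ (pix(F[c],[[a[0]+58*np.cos(t),a[1]+58*np.sin(t),9] for t in np.linspace(0,6.28,60)]).min(0).round(),pix(F[c],[[a[0]+58*np.cos(t),a[1]+58*np.sin(t),9] for t in np.linspace(0,6.28,60)]).max(0).round()) for c in F])
print('bandproj side',pix(F['side'],[*a,149]).round(1),'headtop',pix(F['side'],[*a,191]).round(1))
for x in trace('column','top')[:2]+trace('column','side')[:2]: print(x['score'],x['extent'])
E
```

```text
stud {'top': array([332.12097476, 200.75195822]), 'side': array([331.84591195, 213.08490566])} [455.2  23.4 201.8] [-0.16  0.57  0.6  -0.18]
top [([389, 191, 7, 7, 34], [392.1, 193.9]), ([301, 196, 8, 9, 43], [304.3, 199.1])]
side [([327, 235, 9, 4, 20], [331.0, 236.6]), ([380, 301, 9, 4, 16], [383.9, 302.9])]
58 [[305.9, 195.0], [303.3, 192.4], [309.3, 196.2], [319.9, 203.1]]
62 [[304.9, 196.6], [302.1, 194.3], [308.3, 197.7], [319.4, 203.8]]
66 [[303.9, 198.4], [301.1, 196.2], [307.5, 199.2], [319.0, 204.6]]
70 [[303.1, 200.2], [300.2, 198.3], [306.8, 200.8], [318.7, 205.4]]
foot proj [(array([302., 197.]), array([355., 249.])), (array([304., 262.]), array([357., 301.]))]
bandproj side [[331.8 233.5]] headtop [[332.3 217.3]]
0.8 [333.1, 205.2, 18.6, 21.3]
0.69 [412.1, 199.0, 16.2, 13.4]
0.95 [330.0, 232.4, 18.8, 41.9]
0.62 [385.5, 300.0, 12.3, 29.6]
```

{"method": "arm_command", "body": {
  "commands": [
    [[0.25, -0.5, 0], [0, 0, 0], 1],
    [[0.5, -1, 0], [0, 0, 0], 1],
    [[0.5, -1, 0], [0, 0, 0], 1]
  ]
}}

```text
clock: 3.42
tcp_pos: [443.6, 40.1, 299.1]
orientation: [[-0.818, -0.575, -0.0], [-0.575, 0.818, -0.001], [0.001, -0.0, -1.0]]
ft_force: [-0.2, 1.3, 0.5]
opening: 85.3
finger_force: 0.0
```

{"method": "arm_command", "body": {
  "commands": [
    [[0.12, -0.19, 0], [0, 0, 0], 1],
    [[0.12, -0.19, 0], [0, 0, 0], 1],
    [[0.12, -0.19, -0.4], [0, 0, 0], 1],
    [[0.12, -0.19, -0.4], [0, 0, 0], 1],
    [[0.12, -0.19, -0.4], [0, 0, 0], 1]
  ]
}}

```text
clock: 4.05
tcp_pos: [454.8, 23.7, 260.4]
orientation: [[-0.815, -0.579, 0.001], [-0.579, 0.815, 0.0], [-0.001, -0.0, -1.0]]
ft_force: [0.2, -0.5, 0.4]
opening: 85.4
finger_force: 0.0
```

{"method": "arm_command", "body": {
  "commands": [
    [[0, 0, -0.3], [0, 0, 0], 1],
    [[0, 0, -0.6], [0, 0, 0], 1],
    [[0, 0, -0.8], [0, 0, 0], 1],
    [[0, 0, -1.0], [0, 0, 0], 1],
    [[0, 0, -1.0], [0, 0, 0], 1],
    [[0, 0, -1.0], [0, 0, 0], 1]
  ]
}}

```text
clock: 4.8
tcp_pos: [455.8, 22.8, 161.0]
orientation: [[-0.816, -0.578, 0.002], [-0.578, 0.816, -0.0], [-0.002, -0.002, -1.0]]
ft_force: [0.8, -0.1, 0.6]
opening: 85.6
finger_force: 0.0
```

```bash
python3 - <<'E'
from h import *
f=vision.grab_frame('top'); s=vision.grab_frame('side')
a=cv2.resize(f['image'][150:250,280:380],(400,400),interpolation=cv2.INTER_CUBIC)
b=cv2.resize(s['image'][180:305,270:395],(400,400),interpolation=cv2.INTER_CUBIC)
cv2.imwrite('pics/c2.png',np.hstack([a,b]))
E
```

```text
(no output)
```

View pics/c2.png

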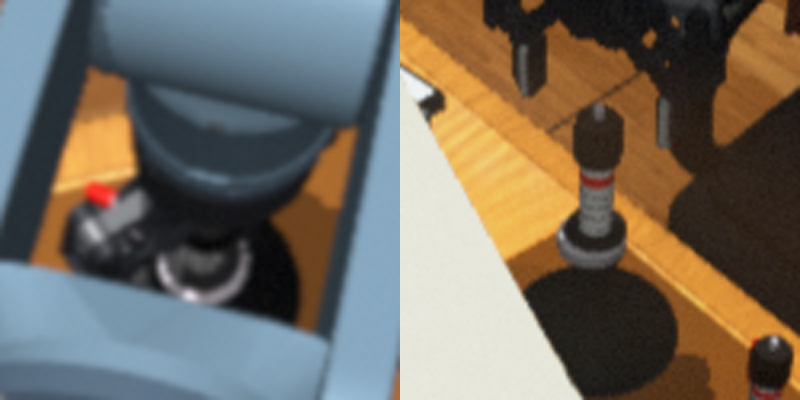

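The fingers straddle the head in the side view, with tips at about (525,95) and (663,148) in the crop and the head centred at (598,135). I'll go slightly lower and close.

{"method": "arm_command", "body": {
  "commands": [
    [[0, 0, -0.07], [0, 0, 0], 1],
    [[0, 0, -0.07], [0, 0, 0], 0],
    [[0, 0, -0.07], [0, 0, 0], -1],
    [[0, 0, -0.07], [0, 0, 0], -1],
    [[0, 0, -0.07], [0, 0, 0], -1],
    [[0, 0, -0.07], [0, 0, 0], -1],
    [[0, 0, -0.07], [0, 0, 0], -1]
  ]
}}

```text
clock: 5.78
tcp_pos: [454.8, 22.9, 152.5]
orientation: [[-0.816, -0.578, 0.0], [-0.578, 0.816, 0.0], [-0.0, -0.0, -1.0]]
ft_force: [-1.3, 0.2, 4.8]
opening: 27.6
finger_force: 58.9
```

```bash
python3 - <<'E'
from h import *
o=env.observe(); print({k:np.round(o[k],2).tolist() for k in('tcp_pos','ft_force','wrist_torque','opening','finger_force','q')})
E
```

```text
{'tcp_pos': [454.79, 22.86, 152.51], 'ft_force': [-1.27, 0.2, 4.8], 'wrist_torque': [0.2, 0.22, -0.01], 'opening': 27.6, 'finger_force': 58.86, 'q': [-0.21, -0.03, 1.95, 0.0, 1.22, -2.4]}
```

{"method": "arm_command", "body": {
  "commands": [
    [[0, 0, 0.01], [0, 0, 0], -1],
    [[0, 0, 0.01], [0, 0, 0], -1]
  ]
}}

```text
clock: 6.02
tcp_pos: [454.4, 22.8, 152.8]
orientation: [[-0.816, -0.578, -0.001], [-0.578, 0.816, 0.0], [0.0, 0.0, -1.0]]
ft_force: [0.9, 1.0, -3.0]
opening: 27.8
finger_force: 59.7
```

{"method": "arm_command", "body": {
  "commands": [
    [[0, 0, 0.01], [0, 0, 0], -1],
    [[0, 0, 0.01], [0, 0, 0], -1]
  ]
}}

```text
clock: 6.28
tcp_pos: [453.9, 22.8, 152.9]
orientation: [[-0.816, -0.578, -0.002], [-0.578, 0.816, 0.0], [0.001, 0.001, -1.0]]
ft_force: [2.5, -1.3, -15.3]
opening: 27.9
finger_force: 60.2
```

{"method": "arm_command", "body": {
  "commands": [
    [[0, 0, 0.01], [0, 0, 0], -1],
    [[0, 0, 0.01], [0, 0, 0], -1]
  ]
}}

```text
clock: 6.52
tcp_pos: [453.4, 22.8, 153.1]
orientation: [[-0.816, -0.578, -0.003], [-0.578, 0.816, 0.0], [0.002, 0.002, -1.0]]
ft_force: [4.6, -1.7, -24.7]
opening: 27.4
finger_force: 61.4
```

{"method": "arm_command", "body": {
  "commands": [
    [[0, 0, -0.08], [0, 0, 0], -1],
    [[0, 0, -0.16], [0, 0, 0], -1],
    [[0, 0, -0.24], [0, 0, 0], -1],
    [[0, 0, -0.32], [0, 0, 0], -1],
    [[0, 0, -0.4], [0, 0, 0], -1],
    [[0, 0, -0.45], [0, 0, 0], -1],
    [[0, 0, -0.45], [0, 0, 0], -1],
    [[0, 0, -0.45], [0, 0, 0], -1]
  ]
}}

```text
clock: 7.52
tcp_pos: [455.1, 22.9, 110.8]
orientation: [[-0.816, -0.578, 0.001], [-0.578, 0.816, 0.0], [-0.001, -0.0, -1.0]]
ft_force: [-2.5, 2.6, 5.9]
opening: 27.7
finger_force: 64.6
```

```bash
python3 - <<'E'
from h import *
s=vision.grab_frame('side'); f=vision.grab_frame('top')
b=cv2.resize(s['image'][205:280,290:390],(800,600),interpolation=cv2.INTER_CUBIC)
cv2.imwrite('pics/c3.png',b)
o=env.observe(); print({k:np.round(o[k],2).tolist() for k in('tcp_pos','ft_force','wrist_torque','opening','finger_force','q')})
for z in (104,116,146): print(z,pix(s,[455,23,z]).round(1))
E
```

```text
{'tcp_pos': [455.13, 22.85, 110.89], 'ft_force': [-2.55, 1.58, 5.53], 'wrist_torque': [0.55, 0.64, 0.1], 'opening': 27.23, 'finger_force': 64.62, 'q': [-0.21, 0.03, 1.99, 0.0, 1.12, -2.4]}
104 [[331.3 249.9]]
116 [[331.5 245.7]]
146 [[331.8 234.8]]
```

View pics/c3.png

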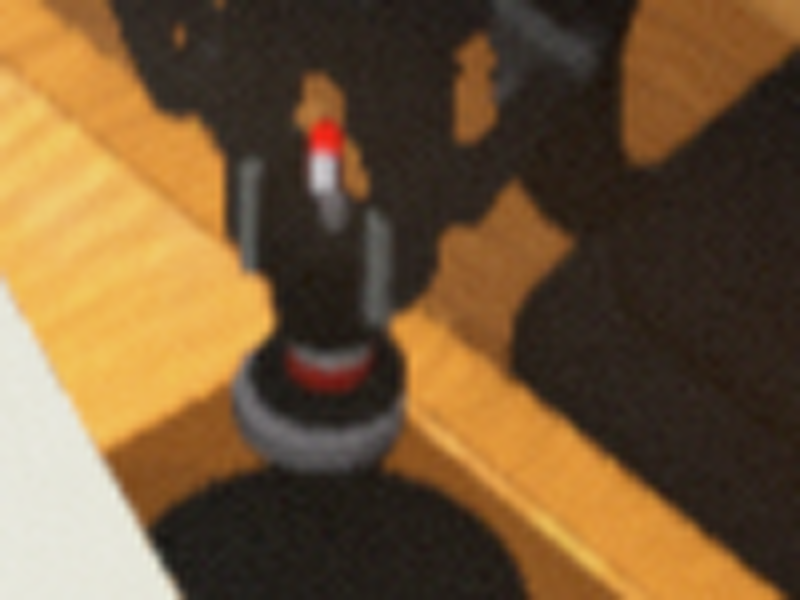

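The side crop shows the head gripped at about (320,270), the lever's red tip behind it at (326,135), and the band just above the collar at (330,372). By the measured TCP there are 3 mm left to go.

{"method": "arm_command", "body": {
  "commands": [
    [[0, 0, -0.015], [0, 0, 0], -1],
    [[0, 0, -0.03], [0, 0, 0], -1],
    [[0, 0, -0.03], [0, 0, 0], -1],
    [[0, 0, -0.03], [0, 0, 0], -1]
  ]
}}

```text
clock: 8.12
tcp_pos: [455.2, 22.8, 107.9]
orientation: [[-0.816, -0.578, 0.001], [-0.578, 0.816, 0.0], [-0.001, -0.001, -1.0]]
ft_force: [-2.9, 2.6, 5.6]
opening: 27.2
finger_force: 64.7
```

```bash
python3 - <<'E'
from h import *
s=vision.grab_frame('side'); g=s['image']
cv2.imwrite('pics/side_mark.png',g)
c=g[244:262,331].astype(int); print('now',[(244+i,*p[::-1]) for i,p in enumerate(c)])
c=cv2.imread('pics/side0.png')[230:262,332].astype(int); print('t0',[(230+i,*p[::-1]) for i,p in enumerate(c)])
for z in (94,104,108,112,116,145,149,153): print(z,pix(s,[[451.,13,z]]).round(1))
E
```

```text
now [(244, np.int64(32), np.int64(23), np.int64(19)), (245, np.int64(35), np.int64(29), np.int64(23)), (246, np.int64(31), np.int64(26), np.int64(19)), (247, np.int64(33), np.int64(28), np.int64(19)), (248, np.int64(34), np.int64(27), np.int64(20)), (249, np.int64(42), np.int64(37), np.int64(33)), (250, np.int64(82), np.int64(77), np.int64(76)), (251, np.int64(115), np.int64(100), np.int64(97)), (252, np.int64(120), np.int64(68), np.int64(64)), (253, np.int64(92), np.int64(36), np.int64(28)), (254, np.int64(46), np.int64(28), np.int64(24)), (255, np.int64(33), np.int64(27), np.int64(20)), (256, np.int64(39), np.int64(32), np.int64(31)), (257, np.int64(38), np.int64(32), np.int64(29)), (258, np.int64(66), np.int64(61), np.int64(59)), (259, np.int64(96), np.int64(93), np.int64(93)), (260, np.int64(105), np.int64(102), np.int64(104)), (261, np.int64(89), np.int64(89), np.int64(88))]
t0 [(230, np.int64(48), np.int64(38), np.int64(29)), (231, np.int64(50), np.int64(35), np.int64(23)), (232, np.int64(48), np.int64(40), np.int64(29)), (233, np.int64(72), np.int64(65), np.int64(61)), (234, n
[... 858 characters left out ...]
51, np.int64(98), np.int64(96), np.int64(93)), (252, np.int64(92), np.int64(92), np.int64(88)), (253, np.int64(83), np.int64(83), np.int64(80)), (254, np.int64(43), np.int64(38), np.int64(35)), (255, np.int64(39), np.int64(32), np.int64(29)), (256, np.int64(35), np.int64(32), np.int64(26)), (257, np.int64(38), np.int64(33), np.int64(28)), (258, np.int64(55), np.int64(50), np.int64(51)), (259, np.int64(101), np.int64(100), np.int64(99)), (260, np.int64(116), np.int64(112), np.int64(114)), (261, np.int64(88), np.int64(86), np.int64(86))]
94 [[331.5 257.1]]
104 [[331.6 253.6]]
108 [[331.7 252.2]]
112 [[331.7 250.8]]
116 [[331.8 249.3]]
145 [[332.1 238.8]]
149 [[332.2 237.3]]
153 [[332.2 235.8]]
```

{"method": "arm_command", "body": {
  "commands": [
    [[0, 0, 0], [0, 0, -0.05], -1],
    [[0, 0, 0], [0, 0, -0.1], -1],
    [[0, 0, 0], [0, 0, -0.15], -1],
    [[0, 0, 0], [0, 0, -0.2], -1],
    [[0, 0, 0], [0, 0, -0.25], -1],
    [[0, 0, 0], [0, 0, -0.3], -1],
    [[0, 0, 0], [0, 0, -0.3], -1]
  ]
}}

```text
clock: 9.05
tcp_pos: [455.0, 23.4, 107.9]
orientation: [[-0.99, -0.144, 0.001], [-0.144, 0.99, 0.001], [-0.001, 0.001, -1.0]]
ft_force: [-3.4, 4.4, 6.4]
opening: 27.5
finger_force: 64.8
```

```bash
cat > st.py <<'E'
from h import *
o=env.observe(); print({k:np.round(o[k],2).tolist() for k in('clock','tcp_pos','ft_force','wrist_torque','opening','finger_force')}, 'az',np.degrees(np.arctan2(o['orientation'][1][1],o['orientation'][0][1])).round(1))
f=vision.grab_frame('top'); s=vision.grab_frame('side')
for n,g,(a,b,c,d) in(('top',f,(285,345,180,230)),('side',s,(300,370,200,240))):
    h=cv2.cvtColor(g['image'],cv2.COLOR_BGR2HSV)[c:d,a:b]; m=(h[...,1]>140)&((h[...,0]<8)|(h[...,0]>172))&(h[...,2]>70)
    k,l,st,ce=cv2.connectedComponentsWithStats(m.astype(np.uint8))
    for i in range(1,k):
        if st[i,4]>5:
            u=ce[i]+[a,c]; V=world(g,[u,u],[100,1000]); t=(125-V[0,2])/(V[1,2]-V[0,2]); X=V[0]+t*(V[1]-V[0])
            print(n,u.round(1),st[i,4],'at z125',X.round(),'az',np.degrees(np.arctan2(X[1]-23,X[0]-455)).round(1))
E
python3 st.py
```

```text
{'clock': 9.05, 'tcp_pos': [455.02, 23.37, 107.9], 'ft_force': [-3.39, 4.45, 6.45], 'wrist_torque': [0.93, 0.61, 0.03], 'opening': 27.51, 'finger_force': 64.76} az 98.3
```

{"method": "arm_command", "body": {
  "commands": [
    [[0, 0, 0], [0, 0, -0.05], -1],
    [[0, 0, 0], [0, 0, -0.1], -1],
    [[0, 0, 0], [0, 0, -0.1], -1]
  ]
}}

```text
clock: 9.52
tcp_pos: [455.0, 23.5, 107.9]
orientation: [[-1.0, 0.013, 0.001], [0.013, 1.0, 0.001], [-0.001, 0.001, -1.0]]
ft_force: [-3.3, 5.0, 6.4]
opening: 27.5
finger_force: 65.2
```

```bash
python3 st.py; python3 - <<'E'
from h import *
s=vision.grab_frame('side'); f=vision.grab_frame('top')
a=cv2.resize(f['image'][165:240,280:355],(400,400),interpolation=cv2.INTER_CUBIC)
b=cv2.resize(s['image'][195:270,295:370],(400,400),interpolation=cv2.INTER_CUBIC)
cv2.imwrite('pics/c4.png',np.hstack([a,b]))
E
```

```text
{'clock': 9.52, 'tcp_pos': [454.98, 23.5, 107.88], 'ft_force': [-3.29, 5.02, 6.44], 'wrist_torque': [0.98, 0.55, -0.02], 'opening': 27.52, 'finger_force': 65.25} az 89.3
```

View pics/c4.png

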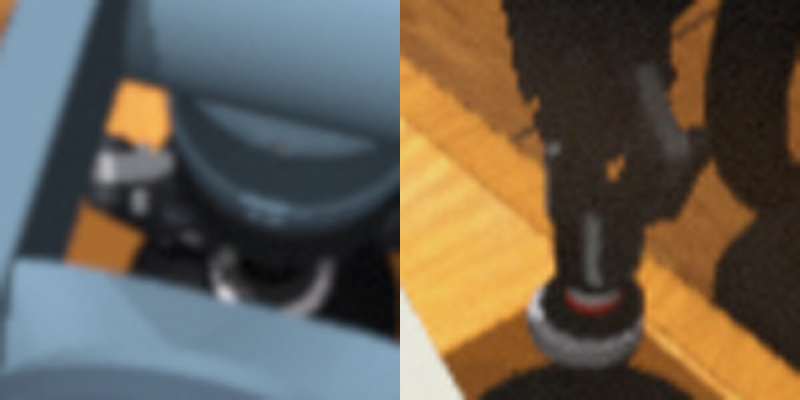

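In the crop the lever is hidden behind the fingers. The head is held at about (590,240) and the band is still at the collar, at (592,298). The wrist shows no contact torque yet, so I'll keep turning in small steps.

{"method": "arm_command", "body": {
  "commands": [
    [[0, 0, 0], [0, 0, -0.05], -1],
    [[0, 0, 0], [0, 0, -0.1], -1],
    [[0, 0, 0], [0, 0, -0.1], -1]
  ]
}}

```text
clock: 10.1
tcp_pos: [455.1, 23.7, 107.9]
orientation: [[-0.986, 0.169, 0.001], [0.169, 0.986, 0.002], [-0.001, 0.002, -1.0]]
ft_force: [-2.8, 6.4, 5.6]
opening: 27.5
finger_force: 64.8
```

```bash
sed -i "s/'finger_force')/'finger_force','joint_efforts')/" st.py; python3 st.py
```

```text
{'clock': 10.1, 'tcp_pos': [455.07, 23.67, 107.87], 'ft_force': [-2.8, 6.42, 5.62], 'wrist_torque': [1.16, 0.48, 0.03], 'opening': 27.52, 'finger_force': 64.78, 'joint_efforts': [-2.53, -30.87, -30.92, -1.52, -1.31, 0.31]} az 80.3
```

{"method": "arm_command", "body": {
  "commands": [
    [[0, 0, 0], [0, 0, -0.05], -1],
    [[0, 0, 0], [0, 0, -0.1], -1],
    [[0, 0, 0], [0, 0, -0.1], -1]
  ]
}}

```text
clock: 10.58
tcp_pos: [455.2, 23.8, 107.9]
orientation: [[-0.947, 0.321, 0.001], [0.321, 0.947, 0.002], [-0.0, 0.002, -1.0]]
ft_force: [-2.4, 5.5, 6.1]
opening: 27.5
finger_force: 64.8
```

```bash
python3 st.py
```

```text
{'clock': 10.58, 'tcp_pos': [455.17, 23.79, 107.89], 'ft_force': [-2.41, 5.49, 6.11], 'wrist_torque': [1.3, 0.38, -0.05], 'opening': 27.48, 'finger_force': 64.77, 'joint_efforts': [-2.77, -30.89, -30.88, -1.68, -1.24, 0.31]} az 71.3
top [303.8 200.3] 26 at z125 [475.  77. 125.] az 69.5
```

```bash
python3 - <<'E'
from h import *
s=vision.grab_frame('side'); f=vision.grab_frame('top')
def cut(g,u,v,w): return cv2.resize(g['image'][v:v+w,u:u+w],(400,400),interpolation=cv2.INTER_CUBIC)
a=cut(f,280,165,75); b=cut(s,300,205,56)
b=np.clip(b.astype(float)*1.8+20,0,255).astype(np.uint8); a=np.clip(a.astype(float)*1.6+10,0,255).astype(np.uint8)
def draw(img,g,u,v,w,X,col):
    p=((pix(g,X)-[u,v]+.5)*400/w).astype(int)
    for q in p: cv2.circle(img,tuple(int(i) for i in q),2,col,-1)
def P(az,r,t,z): 
    c,s_=np.cos(np.radians(az)),np.sin(np.radians(az)); return [455+r*c-t*s_,23+r*s_+t*c,z]
for img,g,w in((a,f,(280,165,75)),(b,s,(300,205,56))):
    draw(img,g,*w,[P(67,r,0,z) for r in(20,64) for z in(88,132)],(255,0,255))
    for az in(71.3,251.3): draw(img,g,*w,[P(az,r,t,110) for r in(14,28) for t in(-11,11)],(0,255,0))
cv2.imwrite('pics/c5.png',np.hstack([a,b]))
F=s['depth']
# depth cloud of everything near the column 
m=np.zeros(F.shape,bool); m[205:270,300:370]=1
Q,uv=cloud(s,m); d=Q[:,:2]-[455,23]; r=np.hypot(*d.T)
for lo,hi in((106,112),(112,118),(118,124),(124,130),(130,136),(136,142),(142,150)):
    k=(Q[:,2]>lo)&(Q[:,2]<hi)&(r<70)
    print(lo,[(int(np.degrees(np.arctan2(*x[::-1]))),int(R)) for x,R in zip(d[k],r[k])][::3])
E
```

```text
106 [(132, 16), (-162, 12), (-168, 11), (-129, 11), (-81, 9), (-159, 12), (-118, 12), (-86, 11), (-124, 17)]
112 [(-30, 13), (-82, 13), (-138, 12), (-84, 10)]
118 [(171, 15), (-161, 15), (-146, 17), (-88, 15), (-141, 15), (-119, 11), (-92, 12)]
124 [(-49, 14), (-48, 14), (-159, 15), (-129, 21)]
130 [(178, 16), (-54, 14), (-162, 15), (-88, 23), (-92, 22)]
136 [(160, 15), (177, 16), (-53, 14), (-167, 14), (-88, 22), (-118, 24), (-137, 24), (-110, 27), (-121, 29), (-109, 26)]
142 [(115, 17), (146, 13), (165, 15), (169, 16), (168, 15), (-179, 14), (-162, 15), (-90, 23), (-88, 23), (-106, 28), (-90, 24), (-121, 30), (-109, 24), (-99, 30), (-114, 26), (-103, 30), (-114, 28)]
```

View pics/c5.png

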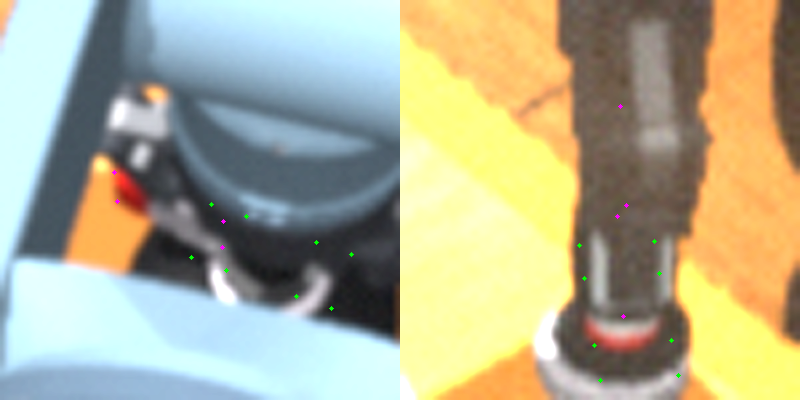

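```bash
python3 - <<'E'
from h import *
s=vision.grab_frame('side'); f=vision.grab_frame('top')
for nm,xy in(('far',(431,57)),('near',(479,-11))):
    print('open',nm,[(z,pix(s,[*xy,z])[0].round(1).tolist()) for z in(155,165,175,185)])
for az in(71.3,251.3):
  for r in (14,26):
    c,q=np.cos(np.radians(az)),np.sin(np.radians(az))
    print(az,r,[(z,[((pix(s,[455+r*c-t*q,23+r*q+t*c,z])[0]-[300,205]+.5)*400/56).round().tolist() for t in(-11,11)]) for z in(108,115,122,129,136)])
E
```

```text
open far [(155, [313.9, 224.3]), (165, [313.9, 220.6]), (175, [313.9, 216.7]), (185, [313.9, 212.8])]
open near [(155, [350.5, 238.7]), (165, [350.8, 234.9]), (175, [351.0, 231.0]), (185, [351.3, 227.1])]
71.3 14 [(108, [[260.0, 279.0], [184.0, 284.0]]), (115, [[260.0, 261.0], [185.0, 266.0]]), (122, [[261.0, 243.0], [185.0, 248.0]]), (129, [[262.0, 225.0], [185.0, 230.0]]), (136, [[263.0, 207.0], [186.0, 212.0]])]
71.3 26 [(108, [[255.0, 251.0], [180.0, 256.0]]), (115, [[255.0, 233.0], [180.0, 238.0]]), (122, [[256.0, 216.0], [181.0, 220.0]]), (129, [[257.0, 198.0], [181.0, 202.0]]), (136, [[258.0, 179.0], [181.0, 184.0]])]
251.3 14 [(108, [[195.0, 351.0], [272.0, 346.0]]), (115, [[195.0, 333.0], [272.0, 328.0]]), (122, [[196.0, 315.0], [273.0, 310.0]]), (129, [[196.0, 297.0], [274.0, 292.0]]), (136, [[196.0, 279.0], [275.0, 274.0]])]
251.3 26 [(108, [[199.0, 381.0], [277.0, 376.0]]), (115, [[200.0, 363.0], [278.0, 358.0]]), (122, [[200.0, 345.0], [279.0, 340.0]]), (129, [[201.0, 327.0], [279.0, 322.0]]), (136, [[201.0, 309.0], [280.0, 304.0]])]
```

The side crop shows the near pad's edges, at columns 598 and 668, ending at row 305. That puts the fingertips at z≈126, about 17 mm behind the nominal TCP. The red lever end at (130,190) in the top crop hasn't moved, so the finger passed over the blade. I'll turn back, go up, regrip about 11 mm lower and push down again.

{"method": "arm_command", "body": {
  "commands": [
    [[0, 0, 0.1], [0, 0, 0.05], -1],
    [[0, 0, 0.2], [0, 0, 0.15], -1],
    [[0, 0, 0.3], [0, 0, 0.25], -1],
    [[0, 0, 0.4], [0, 0, 0.35], -1],
    [[0, 0, 0.44], [0, 0, 0.45], -1],
    [[0, 0, 0.44], [0, 0, 0.55], -1],
    [[0, 0, 0.44], [0, 0, 0.6], -1],
    [[0, 0, 0.44], [0, 0, 0.6], -1]
  ]
}}

```text
clock: 11.88
tcp_pos: [455.0, 22.8, 151.7]
orientation: [[-0.816, -0.578, 0.001], [-0.578, 0.816, -0.0], [-0.001, -0.001, -1.0]]
ft_force: [-2.9, 2.8, 3.6]
opening: 27.7
finger_force: 64.4
```

{"method": "arm_command", "body": {
  "commands": [
    [[0, 0, 0], [0, 0, 0], 0],
    [[0, 0, 0], [0, 0, 0], 0],
    [[0, 0, 0], [0, 0, 0], 0],
    [[0, 0, -0.06], [0, 0, 0], 0],
    [[0, 0, -0.11], [0, 0, 0], 0],
    [[0, 0, -0.11], [0, 0, 0], 0]
  ]
}}

```text
clock: 12.62
tcp_pos: [454.2, 22.9, 139.5]
orientation: [[-0.816, -0.578, -0.001], [-0.578, 0.816, 0.0], [0.001, 0.001, -1.0]]
ft_force: [-0.5, 0.5, 0.3]
opening: 42.5
finger_force: 0.0
```

{"method": "arm_command", "body": {
  "commands": [
    [[0, 0, 0], [0, 0, 0], -1],
    [[0, 0, 0], [0, 0, 0], -1],
    [[0, 0, 0], [0, 0, 0], -1],
    [[0, 0, 0], [0, 0, 0], -1],
    [[0, 0, 0], [0, 0, 0], -1]
  ]
}}

```text
clock: 13.25
tcp_pos: [454.6, 22.9, 140.4]
orientation: [[-0.816, -0.578, -0.0], [-0.578, 0.816, 0.0], [-0.0, 0.0, -1.0]]
ft_force: [-1.5, 0.9, 1.8]
opening: 28.2
finger_force: 59.1
```

{"method": "arm_command", "body": {
  "commands": [
    [[0, 0, 0.01], [0, 0, 0], -1],
    [[0, 0, 0.01], [0, 0, 0], -1]
  ]
}}

```text
clock: 13.5
tcp_pos: [454.3, 22.8, 140.5]
orientation: [[-0.816, -0.578, -0.001], [-0.578, 0.816, 0.0], [0.001, 0.001, -1.0]]
ft_force: [0.4, 0.9, -7.4]
opening: 28.6
finger_force: 60.1
```

{"method": "arm_command", "body": {
  "commands": [
    [[0, 0, 0.01], [0, 0, 0], -1],
    [[0, 0, 0.01], [0, 0, 0], -1]
  ]
}}

```text
clock: 13.75
tcp_pos: [453.9, 22.8, 140.7]
orientation: [[-0.816, -0.578, -0.002], [-0.578, 0.816, 0.0], [0.001, 0.001, -1.0]]
ft_force: [5.0, -1.1, -22.5]
opening: 28.3
finger_force: 60.7
```

{"method": "arm_command", "body": {
  "commands": [
    [[0, 0, -0.08], [0, 0, 0], -1],
    [[0, 0, -0.16], [0, 0, 0], -1],
    [[0, 0, -0.24], [0, 0, 0], -1],
    [[0, 0, -0.32], [0, 0, 0], -1],
    [[0, 0, -0.38], [0, 0, 0], -1],
    [[0, 0, -0.42], [0, 0, 0], -1],
    [[0, 0, -0.44], [0, 0, 0], -1],
    [[0, 0, -0.44], [0, 0, 0], -1]
  ]
}}

```text
clock: 14.75
tcp_pos: [455.0, 23.0, 99.4]
orientation: [[-0.816, -0.578, 0.0], [-0.578, 0.816, 0.0], [-0.0, 0.0, -1.0]]
ft_force: [-4.7, 2.6, 5.2]
opening: 28.5
finger_force: 63.8
```

{"method": "arm_command", "body": {
  "commands": [
    [[0, 0, -0.02], [0, 0, 0], -1],
    [[0, 0, -0.035], [0, 0, 0], -1],
    [[0, 0, -0.035], [0, 0, 0], -1],
    [[0, 0, -0.035], [0, 0, 0], -1]
  ]
}}

```text
clock: 15.25
tcp_pos: [455.1, 22.9, 96.0]
orientation: [[-0.816, -0.578, 0.0], [-0.578, 0.816, 0.0], [-0.0, -0.0, -1.0]]
ft_force: [-4.9, 2.8, 6.4]
opening: 28.2
finger_force: 63.8
```

{"method": "arm_command", "body": {
  "commands": [
    [[0, 0, -0.005], [0, 0, 0], -1],
    [[0, 0, -0.005], [0, 0, -0.05], -1],
    [[0, 0, -0.005], [0, 0, -0.1], -1],
    [[0, 0, -0.005], [0, 0, -0.1], -1]
  ]
}}

```text
clock: 15.75
tcp_pos: [454.9, 23.2, 95.5]
orientation: [[-0.897, -0.443, 0.0], [-0.443, 0.897, 0.001], [-0.0, 0.001, -1.0]]
ft_force: [-5.6, 3.3, 5.3]
opening: 28.4
finger_force: 63.8
```

```bash
python3 st.py; python3 - <<'E'
from h import *
s=vision.grab_frame('side'); g=s['image']
for x in(330,331,332): print([(246+i,*map(int,p[::-1])) for i,p in enumerate(g[246:257,x])])
m=cv2.imread('pics/side_mark.png')
print('before',[(246+i,*map(int,p[::-1])) for i,p in enumerate(m[246:257,331])])
E
```

```text
{'clock': 15.75, 'tcp_pos': [454.93, 23.19, 95.5], 'ft_force': [-5.63, 3.32, 5.28], 'wrist_torque': [0.76, 1.03, -0.04], 'opening': 28.36, 'finger_force': 63.8, 'joint_efforts': [-1.52, -31.65, -31.37, -0.7, -1.96, 0.31]} az 116.3
top [304.3 199.2] 44 at z125 [477.  76. 125.] az 67.2
side [329.3 221.9] 10 at z125 [478.  83. 125.] az 69.0
[(246, 30, 25, 21), (247, 26, 21, 12), (248, 30, 26, 19), (249, 38, 33, 28), (250, 85, 80, 78), (251, 114, 98, 94), (252, 119, 69, 64), (253, 91, 32, 28), (254, 48, 32, 24), (255, 34, 30, 28), (256, 33, 29, 26)]
[(246, 34, 28, 24), (247, 25, 20, 15), (248, 34, 26, 18), (249, 35, 31, 29), (250, 82, 78, 75), (251, 116, 102, 96), (252, 117, 67, 63), (253, 89, 31, 28), (254, 45, 28, 24), (255, 38, 30, 26), (256, 31, 29, 25)]
[(246, 29, 23, 18), (247, 34, 27, 22), (248, 32, 26, 21), (249, 41, 38, 33), (250, 77, 70, 69), (251, 112, 86, 83), (252, 117, 58, 50), (253, 87, 32, 25), (254, 50, 31, 26), (255, 34, 31, 23), (256, 32, 30, 25)]
before [(246, 31, 26, 19), (247, 33, 28, 19), (248, 34, 27, 20), (249, 42, 37, 33), (250, 82, 77, 76), (251, 115, 100, 97), (252, 120, 68, 64), (253, 92, 36, 28), (254, 46, 28, 24), (255, 33, 27, 20), (256, 39, 32, 31)]
```

{"method": "arm_command", "body": {
  "commands": [
    [[0, 0, 0], [0, 0, -0.05], -1],
    [[0, 0, 0], [0, 0, -0.1], -1],
    [[0, 0, 0], [0, 0, -0.1], -1]
  ]
}}

```text
clock: 16.27
tcp_pos: [454.9, 23.4, 95.5]
orientation: [[-0.955, -0.297, 0.0], [-0.297, 0.955, 0.001], [-0.0, 0.001, -1.0]]
ft_force: [-5.4, 4.1, 6.4]
opening: 28.4
finger_force: 63.8
```

```bash
python3 st.py
```

```text
{'clock': 16.27, 'tcp_pos': [454.9, 23.38, 95.49], 'ft_force': [-5.37, 4.14, 6.41], 'wrist_torque': [0.9, 1.04, 0.06], 'opening': 28.44, 'finger_force': 63.8, 'joint_efforts': [-1.9, -31.66, -31.49, -0.95, -2.03, 0.31]} az 107.3
top [304.  198.1] 32 at z125 [479.  76. 125.] az 65.3
```

Identical band view, so the height repeats to within a fraction of a millimetre. I'll keep turning.

{"method": "arm_command", "body": {
  "commands": [
    [[0, 0, 0], [0, 0, -0.05], -1],
    [[0, 0, 0], [0, 0, -0.1], -1],
    [[0, 0, 0], [0, 0, -0.1], -1]
  ]
}}

```text
clock: 16.75
tcp_pos: [454.2, 23.6, 95.3]
orientation: [[-0.99, -0.144, -0.001], [-0.144, 0.99, 0.001], [0.001, 0.001, -1.0]]
ft_force: [-7.7, 5.1, 7.3]
opening: 28.6
finger_force: 65.8
```

```bash
python3 st.py
```

```text
{'clock': 16.75, 'tcp_pos': [454.22, 23.63, 95.31], 'ft_force': [-7.69, 5.13, 7.28], 'wrist_torque': [0.99, 1.21, 0.1], 'opening': 28.56, 'finger_force': 65.81, 'joint_efforts': [-2.4, -31.33, -32.26, -0.95, -2.59, 0.45]} az 98.3
top [305.5 196.1] 28 at z125 [484.  73. 125.] az 60.5
```

{"method": "arm_command", "body": {
  "commands": [
    [[0, 0, 0], [0, 0, -0.05], -1],
    [[0, 0, 0], [0, 0, -0.1], -1],
    [[0, 0, 0], [0, 0, -0.1], -1]
  ]
}}

```text
clock: 17.23
tcp_pos: [454.1, 23.8, 95.3]
orientation: [[-1.0, 0.012, -0.002], [0.012, 1.0, 0.002], [0.002, 0.002, -1.0]]
ft_force: [-8.6, 5.8, 8.3]
opening: 28.2
finger_force: 67.5
```

```bash
python3 st.py
```

```text
{'clock': 17.23, 'tcp_pos': [454.13, 23.8, 95.3], 'ft_force': [-8.58, 5.75, 8.25], 'wrist_torque': [1.22, 1.26, 0.16], 'opening': 28.2, 'finger_force': 67.52, 'joint_efforts': [-2.65, -31.25, -32.41, -1.2, -2.74, 0.45]} az 89.3
top [308.  192.3] 22 at z125 [491.  69. 125.] az 51.5
```

The lever is now moving with the finger: its azimuth is 51.5°, with torque at 0.16 N m.

{"method": "arm_command", "body": {
  "commands": [
    [[0, 0, 0], [0, 0, -0.05], -1],
    [[0, 0, 0], [0, 0, -0.1], -1],
    [[0, 0, 0], [0, 0, -0.15], -1],
    [[0, 0, 0], [0, 0, -0.15], -1]
  ]
}}

```text
clock: 17.82
tcp_pos: [454.0, 24.1, 95.3]
orientation: [[-0.969, 0.245, -0.002], [0.245, 0.969, 0.002], [0.002, 0.002, -1.0]]
ft_force: [-8.6, 5.8, 8.6]
opening: 28.2
finger_force: 69.7
```

```bash
python3 st.py
```

```text
{'clock': 17.82, 'tcp_pos': [454.01, 24.13, 95.26], 'ft_force': [-8.64, 5.77, 8.57], 'wrist_torque': [1.5, 1.25, 0.1], 'opening': 28.15, 'finger_force': 69.65, 'joint_efforts': [-3.14, -31.09, -32.61, -1.58, -2.89, 0.45]} az 75.8
side [342.6 223.8] 14 at z125 [501.  66. 125.] az 42.9
```

{"method": "arm_command", "body": {
  "commands": [
    [[0, 0, 0], [0, 0, -0.04], -1],
    [[0, 0, 0], [0, 0, -0.08], -1],
    [[0, 0, 0], [0, 0, -0.08], -1]
  ]
}}

```text
clock: 18.3
tcp_pos: [454.0, 24.3, 95.3]
orientation: [[-0.931, 0.365, -0.002], [0.365, 0.931, 0.003], [0.003, 0.002, -1.0]]
ft_force: [-9.6, 6.9, 9.1]
opening: 28.3
finger_force: 70.7
```

```bash
python3 st.py
```

```text
{'clock': 18.3, 'tcp_pos': [453.96, 24.33, 95.27], 'ft_force': [-9.58, 6.86, 9.15], 'wrist_torque': [1.71, 1.22, 0.17], 'opening': 28.31, 'finger_force': 70.72, 'joint_efforts': [-3.51, -30.98, -32.71, -1.82, -2.95, 0.39]} az 68.6
side [345.3 230. ] 45 at z125 [498.  46. 125.] az 28.3
```

{"method": "arm_command", "body": {
  "commands": [
    [[0, 0, 0], [0, 0, -0.05], -1],
    [[0, 0, 0], [0, 0, -0.05], -1]
  ]
}}

```text
clock: 18.65
tcp_pos: [454.0, 24.5, 95.3]
orientation: [[-0.899, 0.437, -0.002], [0.437, 0.899, 0.003], [0.003, 0.002, -1.0]]
ft_force: [-8.9, 6.8, 9.2]
opening: 28.0
finger_force: 71.3
```

```bash
python3 st.py
```

```text
{'clock': 18.65, 'tcp_pos': [453.98, 24.46, 95.27], 'ft_force': [-8.91, 6.78, 9.2], 'wrist_torque': [1.82, 1.14, 0.11], 'opening': 28.03, 'finger_force': 71.26, 'joint_efforts': [-3.72, -30.97, -32.75, -1.97, -2.94, 0.44]} az 64.1
side [346.9 230.7] 52 at z125 [499.  43. 125.] az 23.7
```

{"method": "arm_command", "body": {
  "commands": [
    [[0, 0, 0], [0, 0, -0.05], -1],
    [[0, 0, 0], [0, 0, -0.05], -1]
  ]
}}

```text
clock: 19.0
tcp_pos: [454.0, 24.6, 95.3]
orientation: [[-0.862, 0.506, -0.002], [0.506, 0.862, 0.003], [0.003, 0.002, -1.0]]
ft_force: [-9.6, 7.6, 8.2]
opening: 28.0
finger_force: 71.3
```

```bash
python3 st.py
```

```text
{'clock': 19.0, 'tcp_pos': [454.01, 24.6, 95.26], 'ft_force': [-9.55, 7.62, 8.23], 'wrist_torque': [1.91, 1.05, 0.09], 'opening': 27.97, 'finger_force': 71.34, 'joint_efforts': [-3.97, -30.93, -32.78, -2.13, -2.93, 0.44]} az 59.6
side [348.6 231.2] 58 at z125 [502.  40. 125.] az 19.6
```

{"method": "arm_command", "body": {
  "commands": [
    [[0, 0, 0], [0, 0, -0.04], -1],
    [[0, 0, 0], [0, 0, -0.04], -1]
  ]
}}

```text
clock: 19.35
tcp_pos: [454.1, 24.7, 95.2]
orientation: [[-0.829, 0.559, -0.001], [0.559, 0.829, 0.003], [0.003, 0.002, -1.0]]
ft_force: [-8.0, 9.5, 8.1]
opening: 28.5
finger_force: 70.5
```

```bash
python3 st.py
```

```text
{'clock': 19.35, 'tcp_pos': [454.1, 24.74, 95.2], 'ft_force': [-8.01, 9.52, 8.1], 'wrist_torque': [1.89, 1.0, 0.07], 'opening': 28.47, 'finger_force': 70.55, 'joint_efforts': [-4.33, -31.23, -32.72, -2.3, -2.74, 0.37]} az 56.0
side [349.8 232.1] 58 at z125 [503.  36. 125.] az 15.3
```

{"method": "arm_command", "body": {
  "commands": [
    [[0, 0, 0], [0, 0, -0.03], -1],
    [[0, 0, 0], [0, 0, -0.03], -1]
  ]
}}

```text
clock: 19.7
tcp_pos: [454.1, 24.8, 95.2]
orientation: [[-0.802, 0.598, -0.001], [0.598, 0.802, 0.004], [0.003, 0.002, -1.0]]
ft_force: [-7.8, 9.2, 8.9]
opening: 27.9
finger_force: 70.8
```

```bash
python3 st.py
```

```text
{'clock': 19.7, 'tcp_pos': [454.15, 24.77, 95.23], 'ft_force': [-7.83, 9.17, 8.93], 'wrist_torque': [1.94, 0.95, 0.06], 'opening': 27.9, 'finger_force': 70.79, 'joint_efforts': [-4.52, -31.21, -32.73, -2.42, -2.73, 0.31]} az 53.3
side [350.6 232.3] 60 at z125 [504.  35. 125.] az 13.7
```

{"method": "arm_command", "body": {
  "commands": [
    [[0, 0, 0], [0, 0, -0.03], -1],
    [[0, 0, 0], [0, 0, -0.03], -1]
  ]
}}

```text
clock: 20.05
tcp_pos: [454.0, 25.0, 95.2]
orientation: [[-0.773, 0.635, -0.001], [0.635, 0.773, 0.004], [0.004, 0.002, -1.0]]
ft_force: [-7.7, 10.0, 8.1]
opening: 28.5
finger_force: 71.6
```

```bash
python3 st.py
```

```text
{'clock': 20.05, 'tcp_pos': [454.02, 25.0, 95.19], 'ft_force': [-7.68, 9.96, 8.11], 'wrist_torque': [2.01, 0.97, 0.11], 'opening': 28.45, 'finger_force': 71.56, 'joint_efforts': [-5.02, -31.11, -32.84, -2.6, -2.82, 0.35]} az 50.6
side [351.4 232.1] 57 at z125 [506.  35. 125.] az 13.0
```

{"method": "arm_command", "body": {
  "commands": [
    [[0, 0, 0], [0, 0, -0.03], -1],
    [[0, 0, 0], [0, 0, -0.03], -1]
  ]
}}

```text
clock: 20.4
tcp_pos: [453.8, 25.5, 95.2]
orientation: [[-0.742, 0.67, -0.002], [0.67, 0.742, 0.005], [0.005, 0.002, -1.0]]
ft_force: [-8.8, 13.3, 8.7]
opening: 28.6
finger_force: 73.4
```

```bash
python3 st.py
```

```text
{'clock': 20.4, 'tcp_pos': [453.78, 25.54, 95.18], 'ft_force': [-8.78, 13.31, 8.75], 'wrist_torque': [2.34, 1.06, 0.3], 'opening': 28.57, 'finger_force': 73.43, 'joint_efforts': [-6.48, -30.78, -33.18, -3.08, -3.19, 0.49]} az 47.9
side [351.4 232.4] 56 at z125 [506.  34. 125.] az 12.4
```

{"method": "arm_command", "body": {
  "commands": [
    [[0, 0, 0], [0, 0, -0.03], -1],
    [[0, 0, 0], [0, 0, -0.03], -1],
    [[0, 0, 0], [0, 0, -0.03], -1]
  ]
}}

```text
clock: 20.88
tcp_pos: [453.5, 26.2, 95.1]
orientation: [[-0.711, 0.704, -0.002], [0.704, 0.711, 0.006], [0.006, 0.002, -1.0]]
ft_force: [-9.8, 15.3, 10.1]
opening: 28.2
finger_force: 75.3
```

```bash
python3 st.py; python3 - <<'E'
from h import *
s=vision.grab_frame('side'); g=s['image']
for x in(330,331): print([(246+i,*map(int,p[::-1])) for i,p in enumerate(g[246:257,x])])
f=vision.grab_frame('top')
a=cv2.resize(f['image'][150:290,150:480],(400,170)); b=cv2.resize(g[195:270,295:370],(400,400),interpolation=cv2.INTER_CUBIC)
cv2.imwrite('pics/c6.png',np.hstack([np.vstack([a,np.zeros((230,400,3),np.uint8)]),b]))
E
```

```text
{'clock': 20.88, 'tcp_pos': [453.52, 26.15, 95.12], 'ft_force': [-9.82, 15.34, 10.06], 'wrist_torque': [2.63, 1.18, 0.47], 'opening': 28.2, 'finger_force': 75.32, 'joint_efforts': [-7.91, -30.49, -33.47, -3.61, -3.53, 0.44]} az 45.3
side [351.4 232.4] 57 at z125 [506.  34. 125.] az 12.2
[(246, 91, 93, 90), (247, 85, 85, 82), (248, 87, 87, 85), (249, 89, 91, 89), (250, 90, 91, 85), (251, 95, 90, 90), (252, 105, 68, 66), (253, 89, 35, 28), (254, 47, 26, 22), (255, 35, 29, 26), (256, 36, 32, 29)]
[(246, 82, 81, 80), (247, 83, 84, 82), (248, 73, 74, 72), (249, 82, 83, 80), (250, 87, 87, 85), (251, 96, 93, 87), (252, 106, 69, 65), (253, 89, 33, 24), (254, 48, 28, 24), (255, 34, 28, 22), (256, 33, 29, 26)]
```

View pics/c6.png

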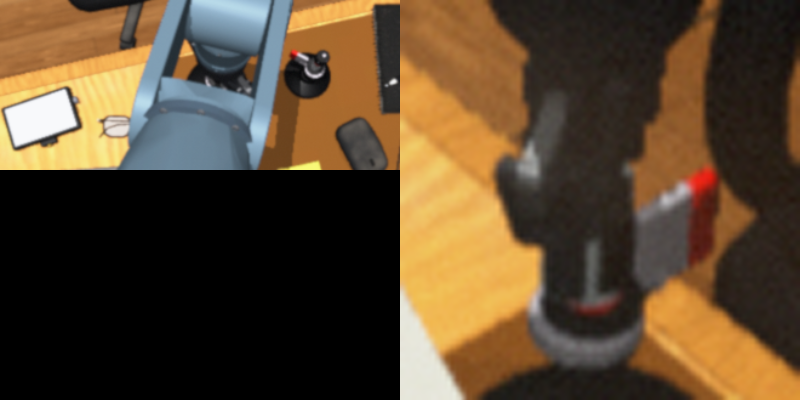

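The lever points out to the right at (680,230) and didn't move under the last push, although the torque rose from 0.30 to 0.47 N m, so it is at its stop. The band's pixel rows (252–253) match those at the mark. The panel and mouse look undisturbed, and the part of the spectacles not hidden by the arm does too. I'm handing in.

```bash
python3 -c "
from rig import workorder; print(workorder.close_job())"
```

```text
the job is handed in; nothing more can be done
None
```

I've handed the job in: the head is still gripped with the red band level with the collar (to about 1 mm by my measurement) and the cam lever against its closed stop; the first grip was too high and the finger passed over the lever, so I let the column back up, regripped lower and pushed down again before closing it.

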